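# Draw the dowel and snap the bearing cap shut

### The job

The bearing block's cap is kept from closing by the steel dowel that passes under it. Draw the dowel straight out of its sleeve along its axis, without forcing it, and lay it across both V rests of the cradle. Then take the pusher and with it press the cap straight down until it snaps in flush, never pressing the cap with the gripper itself, and stand the pusher back upright on its round mat; leave the soft jaw, the bearing and the pliers alone.

Things in the scene. Friction and masses are not known exactly. Their poses are not given: they have to be found in the camera images.
- housing: Grey pedestal bearing block, bolted to the bench (cannot move). Origin: centre of its underside on the bench; z up. Foot 76 (x) x 110 (y) x 12 mm; body 64 (x) x 70 (y) mm, top face 132 mm up. A bore of 25.5 mm diameter runs right through along its x, axis 100 mm above the bench; its sleeve mouth with a thin brass flange is on the -x face (32 mm from the origin, flange 3 mm proud). The dowel leaves towards the block's -x, roughly towards the robot.
- sleeve_mouth (a point): Centre of the sleeve mouth at the face of the brass flange, on the bore axis 100 mm above the bench; its axes are those of the housing, so the dowel is drawn out along -x.
- dowel: Loose plain steel dowel, 24 mm diameter, 140 mm long, 0.18 kg nominal. Origin: its middle, on its axis. Its own x is its axis; the end with the dark knurled bands is at -x. At the start about 62 mm are in the sleeve and about 78 mm, with the knurled end, stick out of the housing face. It lies in the bore with 1.5 mm diametral play.
- dowel_inner_end (a point): Centre of the dowel's plain end (+70 mm on its own x), at first deep in the bore.
- cap (a joint): Travel of the round cap (aluminium disc, 50 mm diameter, in the recess in the housing's top, guided, slides straight down). 0 = up, standing 8 mm proud; 0.008 m = home, flush with the housing top. A catch holds it up (about 10 N to start it moving, less further down) and past half travel snaps it down by itself and holds it there; let go before that, it comes back up. It cannot go down more than about 2 mm while the dowel is under it.
- cap_top (a point): Centre of the cap's top face: 140 mm above the bench when up, 132 mm when home; straight above the housing's origin.
- cradle: Dark steel cradle fixed to the bench: base 80 (x) x 70 (y) x 10 mm with two open V rests, 10 mm thick, at x = -22 and +22 mm. A dowel lies in it along the cradle's x, either way round. Origin: centre of its underside. The V rests open 42 mm wide at their tops, 84 mm above the bench; the ends of a dowel overhang freely.
- cradle_axis (a point): Where the middle of a well-laid dowel comes: over the cradle's origin, 80 mm above the bench, on the axis of a resting dowel; axes are those of the cradle.
- pusher: Loose hand pusher, 102 mm tall, 0.25 kg: black cylinder 40 mm diameter and 50 mm high with a flat foot, above it a wooden handle 27 mm diameter from 50 to 102 mm. Stands upright. Origin: centre of its foot face; z up along the handle.
- mat: Round black rubber mat, 90 mm diameter, 3 mm thick, fixed on the bench; the pusher stands on it. Origin: centre of its underside.
- soft_jaw: Bystander: loose grey steel soft jaw, 34 x 72 x 28 mm, lying on the bench. Origin: centre of its underside.
- bearing: Bystander: loose ball bearing, 62 mm diameter, 16 mm high, lying flat. Origin: centre of its underside.
- pliers: Bystander: loose red pliers, 59 x 171 x 17 mm, lying flat. Origin: centre of its underside.

How it is judged:
By the outcome, as a careful person would: the job done as asked, in the order asked, and still so for the second after the job is handed in, with the robot touching nothing.
It also fails if it takes over 58 s, if anything falls off the work surface, if the arm or the gripper's body presses on something with over 40 N, if the wrist force passes 120 N, or if a joint passes its speed limit or range.

### The arm

A 6-joint arm with a two-finger parallel gripper is mounted at the origin on a cart in front of the work surface, level with it; the furniture and walls round the work are solid. World frame = base frame: x ahead of the robot, y to its left, z up, the work surface at z = 0. Lengths are in mm, angles in rad, forces in N, time in s.
With the tool pointing down it reaches from about 350 to 775 mm from the base axis. Payload 7.3 kg.
Tool frame: the origin (TCP) lies between the finger pads; the fingertips stand 25 mm ahead of it and the grasp point (between the pads) lies 6 mm ahead of it; z points along the fingers, y is the line along which they close (so a half turn about z gives the same grasp; the last joint's range is limited). The gripper opens to 92 mm and grips with 3 to 60 N. Pads are 19 mm wide; open, the fingers measure 130 mm over their backs; the gripper's body (75 mm by 190 mm) begins 47 mm behind the grasp point.
Start: joints at [0.975, 0.342, 1.524, -0, 1.275, -0.146], TCP at [228.25, 472.805, 251.741] pointing down, gripper open.
Joint ranges: [-2.53, 2.53], [-0.77, 2.02], [0.04, 2.7], [-1, 4.14], [0.28, 2.66], [-3.11, 3.11]. Speed limits (rad/s): [2.57, 2.57, 3.14, 3.14, 3.14, 3.14].

### API

Orientations are given as [roll, pitch, yaw] about the fixed x, y, z axes, in that order (R = Rz(yaw) Ry(pitch) Rx(roll)).
In Python, from plant import bot gives the robot as it stands.
- The arm moves only by the tool play_rows, never from a script. Its argument "commands" is a list of rows, each an object of numbers: "x", "y", "z": the shift along the tool's x, y, z in m; "twist": the turn about the tool's z in degrees. In form: [{"x": .., "y": .., "z": .., "twist": ..}, ...]. A call has exactly 8 rows; each row is the pose to reach, as a shift and turn from the pose commanded when the call began, along the tool's axes at that moment; what a row does not reach only later rows make up. A row lasts 1/10 s, in which the tool goes at most 50 mm and 8.59 degrees, less where a joint would pass 70% of its speed; a pose out of reach is approached as far as the arm can. A call with a gripper value outside its range is refused whole. "jaw" is the closure, from 0 (fully open) to 1 (shut), set as the call begins (left out, the last holds). The fingers move at their own pace and stop on an object; the grip force is fixed at half the most. Time passes only in rows, so rows that repeat a pose let the fingers close, or fill a call up. It gives the time, the measured TCP pose, the force, the opening and the grip force at its end, in the units of the state.
- bot.get_obs(): the state, without advancing time (a new reading comes with each control period).
- bot.capture(name): name is "scene" or "side" or "wrist"; returns a dict with "pixels" (384x512x3 uint8, red, green, blue), "fx", "fy", "cx", "cy" (pixels), "k1" (the pictures are not rectified: a ray, as slopes to the right and down, at radius r is drawn at 1 + k1 r^2 times it, then the intrinsics apply), "eye" and "rotation" of the camera in the world. Camera axes: x right, y down, z forward; pixel columns grow to the right and rows downward; lengths in mm; the calibration is good to about 2 mm. A picture is of the moment at which its call begins. There is no depth.
- bot.close_job(): hands the job in; it is judged then, once.
The state is a dict: "time": time; "joint_positions": joint angles; "dq": joint speeds; "tau": joint torques, N m; "tool_pos": TCP position; "tcp_rot": TCP orientation; "contact_force": force on the tool from outside, world axes, zero at the start; "moment": the same for the moment, N m; "grip_width": finger opening in mm; "finger_force": force on a finger pad.
Only numpy, scipy, OpenCV 4.12 (cv2) and the standard library are available. Lean on these libraries where they do the work, as an engineer would, in place of code of your own. Each camera call takes 0.05 s, during which the arm holds its last target. There are 200 camera calls.

## Working session

There is one attempt and no reset: what is moved stays moved. The work goes in short steps, Python scripts to look and compute and a tool call to move; the robot and the scene stay as the last step left them, time stands still between calls to the robot, and variables do not carry over. Pictures are saved under pics/ and viewed, at most 10 in all, crops included, and the job is handed in when it is done.

Besides the shell and the picture viewer there is one more tool, called after "Request:" by a JSON object that holds its "method" and its "body", one argument or row to a line. play_rows: Moves the arm, as the interface text tells. Its arguments: {"type":"object","properties":{"commands":{"type":"array"},"jaw":{"type":"number"}},"required":["commands"]}

```bash
mkdir -p pics; ls
cat > h.py <<'E'
import numpy as np, cv2
from plant import bot
def snap(n,f):
    c=bot.capture(n); cv2.imwrite(f'pics/{f}.png',cv2.cvtColor(c['pixels'],cv2.COLOR_RGB2BGR))
    np.save(f'pics/{f}.npy',c,allow_pickle=True); return c
def load(f): return np.load(f'pics/{f}.npy',allow_pickle=True).item()
def ray(c,u,v):
    K=np.array([[c['fx'],0,c['cx']],[0,c['fy'],c['cy']],[0,0,1.]])
    p=cv2.undistortPoints(np.array([[[u,v]]],float),K,np.array([c['k1'],0,0,0.]))[0,0]
    d=np.array(c['rotation'])@np.array([p[0],p[1],1]); return np.array(c['eye'],float),d/np.linalg.norm(d)
def onz(c,u,v,z):
    e,d=ray(c,u,v); return e+d*(z-e[2])/d[2]
def tri(c1,p1,c2,p2):
    e1,d1=ray(c1,*p1); e2,d2=ray(c2,*p2)
    s=np.linalg.lstsq(np.c_[d1,-d2],e2-e1,rcond=None)[0]
    a,b=e1+s[0]*d1,e2+s[1]*d2; return (a+b)/2,np.linalg.norm(a-b)
def proj(c,P):
    q=np.array(c['rotation']).T@(np.array(P,float)-c['eye']); x,y=q[:2]/q[2]; f=1+c['k1']*(x*x+y*y)
    return np.array([c['cx']+c['fx']*x*f,c['cy']+c['fy']*y*f])
E
python3 - <<'E'
from h import *
o=bot.get_obs(); print({k:np.round(v,3) for k,v in o.items()})
cs=[snap(n,n+'0') for n in('scene','side','wrist')]
for c in cs: print(c['eye'],np.round(c['rotation'],3).tolist(),c['fx'],c['k1'])
E
```

```text
pics
{'time': np.float64(0.0), 'joint_positions': array([ 0.975,  0.343,  1.525,  0.   ,  1.275, -0.146]), 'dq': array([ 0.   , -0.   , -0.001,  0.001,  0.001,  0.001]), 'tau': array([-2.0000e-03, -4.3123e+01, -2.4423e+01,  7.2000e-02,  5.6000e-02,
       -0.0000e+00]), 'tool_pos': array([228.022, 472.486, 251.037]), 'tcp_rot': array([-3.14 , -0.   ,  2.692]), 'contact_force': array([-0.339,  0.72 , -0.025]), 'moment': array([-0.005, -0.029, -0.025]), 'finger_force': np.float64(0.0), 'grip_width': np.float64(91.812)}
[1154.53329803 -199.58398085  976.89389094] [-2.469, -0.006, 1.179] 416.07954227959516 -0.11950283454617694
[ 405.54778067 1102.41398133  647.29993351] [-2.054, -0.019, -3.046] 419.8304613476755 -0.014035356080889355
[163.87460198 502.88345927 384.19744877] [2.873, -0.0, 1.121] 294.6298390716624 -0.05039706693321726
```

Run:
```python
s=open('h.py').read()
s=s.replace("c=bot.capture(n);","c=bot.capture(n); c['rotation']=Rot.from_euler('xyz',c['rotation']).as_matrix();").replace("from plant","from scipy.spatial.transform import Rotation as Rot\nfrom plant")
open('h.py','w').write(s)
from h import *
for n in('scene','side','wrist'):
    c=load(n+'0'); c['rotation']=Rot.from_euler('xyz',c['rotation']).as_matrix(); np.save(f'pics/{n}0.npy',c,allow_pickle=True)
a=[cv2.resize(cv2.imread(f'pics/{n}0.png'),(800,600),interpolation=cv2.INTER_CUBIC) for n in('scene','side','wrist')]
for n,i in zip(('scene','side','wrist'),a): cv2.imwrite(f'pics/{n}0b.png',i)
```

```text
(no output)
```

View pics/scene0b.png

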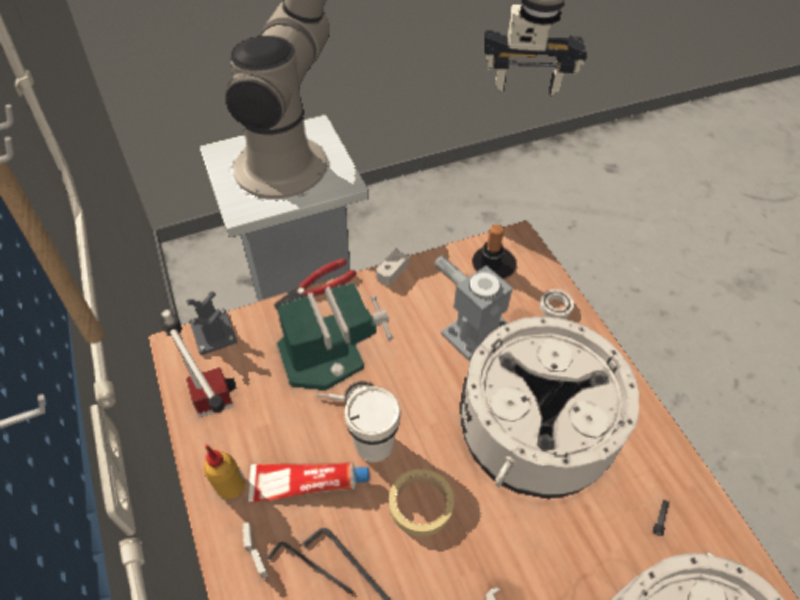

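View pics/side0b.png

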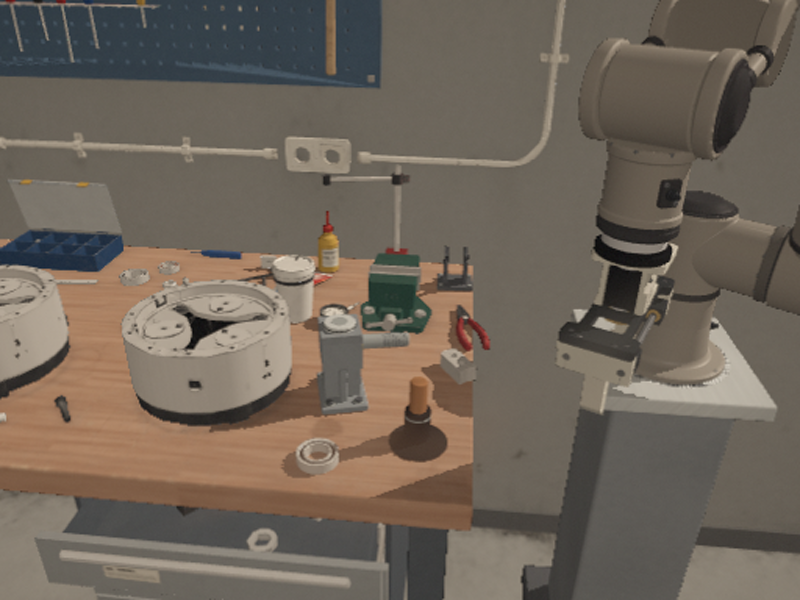

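Run:
```python
from h import *
S,D=load('scene0'),load('side0'); k=1.5625
def r(*p): return (np.array(p)+.5)/k-.5
cap,g=tri(S,r(486,283),D,r(341,323)); print('cap',cap,g, onz(S,*r(486,283),140))
print('dowel end',*tri(S,r(441,263),D,r(407,340)))
print('pushtop',*tri(S,r(496,229),D,r(419,379)), 'mat',onz(S,*r(495,262),3),onz(D,*r(418,441),3))
print('cradle base', [onz(S,*r(*p),10).round() for p in[(193,330),(223,317),(236,338),(203,351)]])
print('crad side', onz(D,*r(455,287),5))
print('jaw',onz(S,*r(393,268),20),'pl',onz(S,*r(325,275),10))
# crops composite
def crop(f,x0,y0,x1,y1,w,h): return cv2.resize(cv2.imread(f'pics/{f}.png')[y0:y1,x0:x1],(w,h),interpolation=cv2.INTER_CUBIC)
a=np.hstack([crop('scene0',265,130,365,230,400,400),crop('scene0',95,170,195,270,400,400)])
cv2.imwrite('pics/cropA.png',a)
```

```text
cap [578.82037871 208.82081671 135.88522426] 0.392721087641328 [581.85271908 206.86090214 140.        ]
dowel end [476.23524774 175.88148568  92.47129106] 1.488366496117163
pushtop [447.25968562 302.53822311 103.40379012] 0.8498127431104666 mat [446.71257769 315.20321783   3.        ] [444.00598143 320.17316661   3.        ]
cradle base [array([ 390., -278.,   10.]), array([ 382., -219.,   10.]), array([ 437., -208.,   10.]), array([ 442., -270.,   10.])]
crad side [ 401.10300068 -213.53421662    5.        ]
jaw [398.21325503 115.10717858  20.        ] pl [357.0399592  -10.60868853  10.        ]
```

View pics/cropA.png

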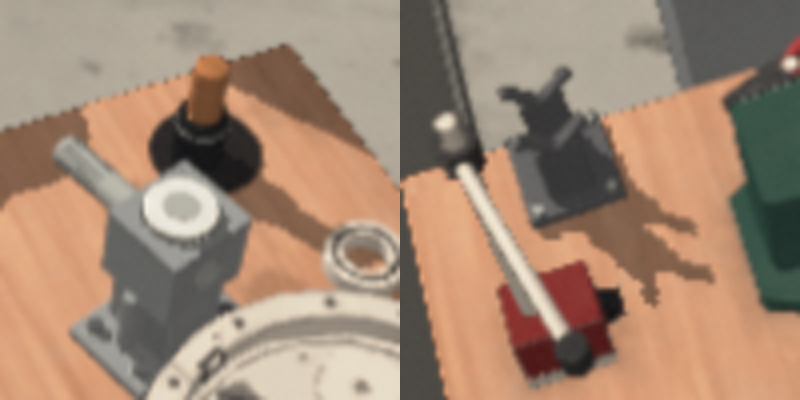

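```bash
cat >> h.py <<'E'
def plan(x,y,z,yaw):
    o=bot.get_obs(); R=Rot.from_euler('xyz',o['tcp_rot']).as_matrix()
    s=R.T@(np.array([x,y,z])-o['tool_pos'])/1000
    tw=-(yaw-np.degrees(o['tcp_rot'][2])); tw=(tw+180)%360-180
    print('pos',np.round(o['tool_pos'],1),'yaw',round(np.degrees(o['tcp_rot'][2]),2),'F',np.round(o['contact_force'],1),'t',round(float(o['time']),2),'w',round(float(o['grip_width']),1))
    print('shift',np.round(s,4),'twist',round(tw,2))
E
python3 -c "
from h import *
plan(475,190,255,197)"
```

```text
pos [228.1 472.6 251.2] yaw 154.23 F [-0.1  0.1  0.8] t 0.15 w 91.7
shift [-0.3452 -0.1471 -0.0037] twist -42.77
```

Request:
{"method": "play_rows", "body": {
  "commands": [
    {"x": -0.045, "y": -0.019, "z": -0.004, "twist": -6},
    {"x": -0.09, "y": -0.038, "z": -0.004, "twist": -12},
    {"x": -0.135, "y": -0.057, "z": -0.004, "twist": -18},
    {"x": -0.18, "y": -0.076, "z": -0.004, "twist": -24},
    {"x": -0.225, "y": -0.095, "z": -0.004, "twist": -30},
    {"x": -0.27, "y": -0.115, "z": -0.004, "twist": -36},
    {"x": -0.31, "y": -0.132, "z": -0.004, "twist": -42.77},
    {"x": -0.345, "y": -0.147, "z": -0.004, "twist": -42.77}
  ]
}}

```text
time: 0.95
tool_pos: [476.2, 188.4, 255.6]
tcp_rot: [-3.142, -0.0, -2.843]
contact_force: [1.4, 1.0, 0.3]
grip_width: 91.9
finger_force: 0.0
```

```bash
python3 -c "
from h import *
plan(475,190,255,197)
snap('wrist','w1'); i=cv2.imread('pics/w1.png'); cv2.imwrite('pics/w1b.png',cv2.resize(i,(800,600),interpolation=cv2.INTER_CUBIC))
c=load('w1');print(c['eye'],proj(c,[580,208,140])*1.5625,proj(c,[476,176,100])*1.5625)"
```

```text
pos [476.2 188.4 255.6] yaw -162.87 F [1.4 1.  0.3] t 0.95 w 91.9
shift [0.0006 0.0019 0.0006] twist 0.13
[407.95478823 166.48177814 388.62802599] [379.27851578 462.66724914] [379.76896027 278.85652328]
```

View pics/w1b.png

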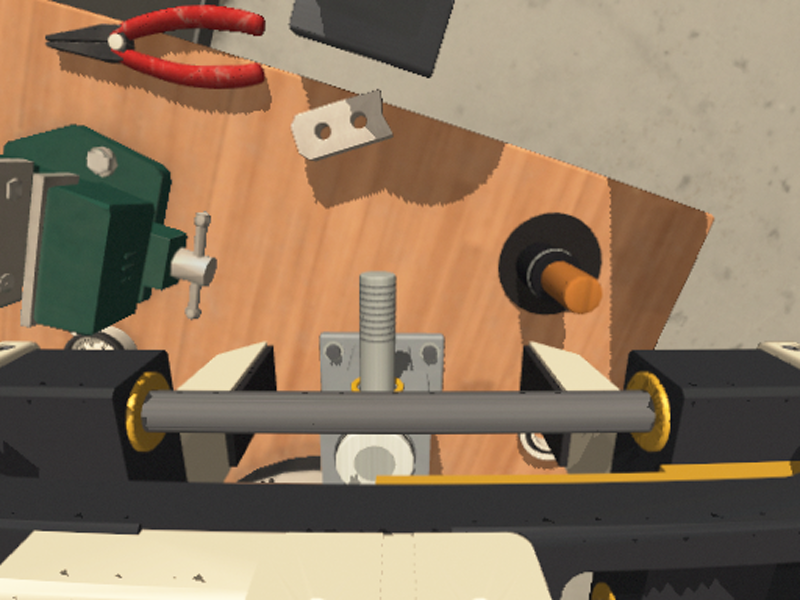

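Run:
```python
from h import *
c=load('w1'); im=c['pixels'].astype(int); k=1.5625
sat=im.max(2)-im.min(2); 
mid=[]
for v in list(range(179,213,1))+list(range(217,243)):
    row=sat[v,215:270]<45
    n,l,st,ce=cv2.connectedComponentsWithStats(row.astype(np.uint8)[None]); 
    j=l[0,242-215]
    if j and st[j,2]<30 : mid.append((v,215+st[j,0],215+st[j,0]+st[j,2]-1))
mid=np.array(mid); print(mid[::5].tolist())
P=np.array([onz(c,(a+b)/2,v,99.3) for v,a,b in mid])
vx,vy,x0,y0=cv2.fitLine(P[:,:2].astype(np.float32),cv2.DIST_HUBER,0,.01,.01).ravel()
print('yaw',np.degrees(np.arctan2(vy,vx)),x0,y0)
u=np.array([vx,vy]);u*=np.sign(u[0]); n=np.array([-u[1],u[0]])
print('cap',onz(c,374.5/k,458/k,140),'perp of cap from line',(onz(c,374.5/k,458/k,140)[:2]-[x0,y0])@n)
print('end',onz(c,378/k,272/k,111)[:2], 'y on line at x=580',y0+(580-x0)*u[1]/u[0])
# flange
for p in((360,386),(396,386)): print('flange',onz(c,p[0]/k,p[1]/k,100))
# base foot far edge corners
print('foot',onz(c,320/k,335/k,12),onz(c,444/k,335/k,12))
# pusher
h=cv2.cvtColor(c['pixels'],cv2.COLOR_RGB2HSV)
print('ptop',onz(c,583/k,294/k,105))
g=im.max(2); m=((g<60)[130:205,310:390]).astype(np.uint8); ys,xs=np.nonzero(m)
cs,_=cv2.findContours(m,0,1); q=max(cs,key=cv2.contourArea)[:,0]+[310,130]
W=np.array([onz(c,*p,3)[:2] for p in q]); 
hull=cv2.convexHull(W.astype(np.float32)); print('mat',cv2.minEnclosingCircle(hull))
```

```text
[[179, 230, 252], [184, 230, 252], [189, 230, 252], [194, 230, 252], [199, 230, 252], [204, 230, 252], [209, 230, 252]]
yaw 16.443813 492.56418 178.70784
cap [577.61480249 204.18209494 140.        ] perp of cap from line 0.3566037667318263
end [469.56696554 173.35712215] y on line at x=580 204.51427
flange [552.61172486 184.54064897 100.        ]
flange [545.29916716 208.23608108 100.        ]
foot [560.1047599  143.46060817  12.        ] [528.33875564 246.54878466  12.        ]
ptop [445.82992019 303.62609039 105.        ]
mat ((443.8587341308594, 314.4127197265625), 44.03553009033203)
```

```bash
python3 -c "
from h import *
plan(530,190,165,197)"
```

```text
pos [479.5 184.8 255.4] yaw -163.17 F [ 3.6 -3.   0.3] t 1.0 w 91.6
shift [-0.0497 -0.0094  0.0905] twist -0.17
```

```bash
cat >> h.py <<'E'
import json
def setc(x,y,z,yaw): json.dump([x,y,z,yaw],open('cmd.json','w'))
def plan(x,y,z,yaw,rel=None):
    o=bot.get_obs(); cx=json.load(open('cmd.json'))
    R=Rot.from_euler('xyz',[180,0,cx[3]],degrees=True).as_matrix()
    s=R.T@(np.array([x,y,z])-cx[:3])/1000; tw=(cx[3]-yaw+180)%360-180
    print('meas',np.round(o['tool_pos'],1),round(np.degrees(o['tcp_rot'][2])%360,2),'cmd',np.round(cx,1),'F',np.round(o['contact_force'],1),'t',round(float(o['time']),2),'w',round(float(o['grip_width']),1),round(float(o['finger_force']),1))
    print('shift',np.round(s,4),'twist',round(tw,2))
def moved(x,y,z,tw):
    cx=json.load(open('cmd.json')); R=Rot.from_euler('xyz',[180,0,cx[3]],degrees=True).as_matrix()
    p=cx[:3]+R@np.array([x,y,z])*1000; setc(*p,cx[3]-tw)
E
python3 -c "
from h import *
setc(228.25,472.805,251.741,154.236); moved(-.345,-.147,-.004,-42.77)
plan(530,190,165,197)"
```

```text
meas [479.5 184.8 255.4] 196.83 cmd [475.1 190.5 255.7 197. ] F [ 3.6 -3.   0.3] t 1.0 w 91.6 0.0
shift [-0.0524 -0.0165  0.0907] twist 0.01
```

Request:
{"method": "play_rows", "body": {
  "commands": [
    {"x": -0.013, "y": -0.004, "z": 0.022, "twist": 0},
    {"x": -0.026, "y": -0.008, "z": 0.045, "twist": 0},
    {"x": -0.039, "y": -0.012, "z": 0.068, "twist": 0},
    {"x": -0.0525, "y": -0.0165, "z": 0.09, "twist": 0},
    {"x": -0.0525, "y": -0.0165, "z": 0.09, "twist": 0},
    {"x": -0.0525, "y": -0.0165, "z": 0.09, "twist": 0},
    {"x": -0.0525, "y": -0.0165, "z": 0.09, "twist": 0},
    {"x": -0.0525, "y": -0.0165, "z": 0.09, "twist": 0}
  ]
}}

```text
time: 1.8
tool_pos: [530.1, 190.3, 167.1]
tcp_rot: [-3.141, 0.002, -2.845]
contact_force: [-0.0, 0.3, -0.2]
grip_width: 92.1
finger_force: 0.0
```

Run:
```python
from h import *
moved(-.0525,-.0165,.09,0)
plan(530,190,110,197)
snap('wrist','w2'); plan(530,190,110,197)
c=load('w2'); im=c['pixels'].astype(np.float32); cv2.imwrite('pics/w2b.png',cv2.resize(cv2.imread('pics/w2.png'),(800,600),interpolation=cv2.INTER_CUBIC))
print(proj(c,[469.6,173.4,99])*1.5625,proj(c,[580,205,140])*1.5625)
```

```text
meas [530.1 190.3 167.1] 197.02 cmd [530.1 190.  165.7 197. ] F [-0.   0.3 -0.2] t 1.8 w 92.1 0.0
shift [ 0.0001 -0.      0.0557] twist 0.01
meas [530.1 190.3 167. ] 197.02 cmd [530.1 190.  165.7 197. ] F [ 0.2 -1.3  0.1] t 1.85 w 91.9 0.0
shift [ 0.0001 -0.      0.0557] twist 0.01
[402.31061103 191.00929921] [397.48844241 482.93630076]
```

View pics/w2b.png

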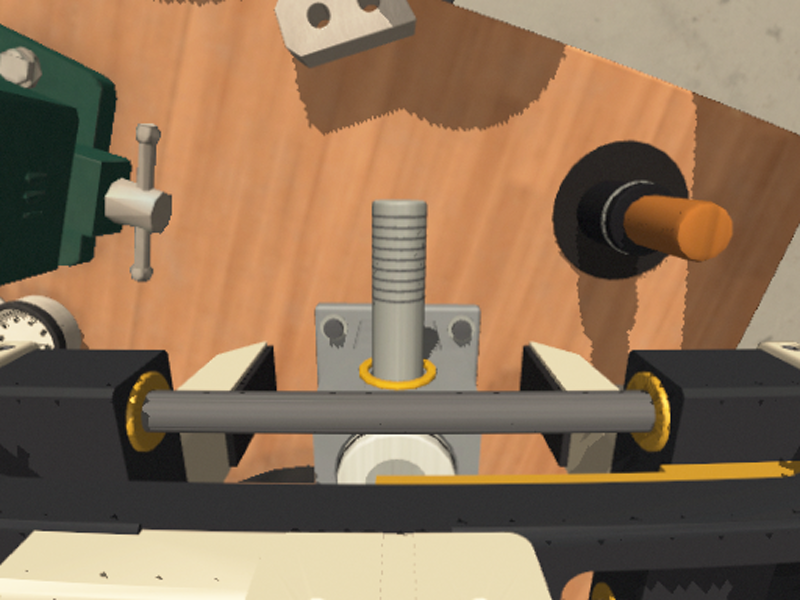

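Run:
```python
from h import *
c=load('w2'); im=c['pixels'].astype(np.float32); k=1.5625
sat=im.max(2)-im.min(2)
P=[]
for v in range(134,192):
    g=np.diff(cv2.GaussianBlur(sat[v:v+1],(5,1),0)[0])
    def pk(a,b,s):
        w=np.clip(s*g[a:b],0,None); i=a+w.argmax(); j=np.arange(i-2,i+3); q=np.clip(s*g[j],0,None); return (j*q).sum()/q.sum()+.5
    P.append((v,pk(230,248,-1),pk(262,280,1)))
P=np.array(P); print(P[::8].round(2).tolist())
Q=np.array([onz(c,(a+b)/2,v,99.3) for v,a,b in P])
vx,vy,x0,y0=cv2.fitLine(Q[:,:2].astype(np.float32),cv2.DIST_HUBER,0,.01,.01).ravel()
print('yaw',np.degrees(np.arctan2(vy,vx))%180,x0,y0,'y at 530',y0+(530-x0)*vy/vx)
fl=[onz(c,398/k,(r)/k,z) for r,z in((372,100),)]; print('flange',fl)
print('end',onz(c,399.5/k,200/k,111),'foot',onz(c,316/k,305/k,12),onz(c,479/k,305/k,12))
```

```text
[[134.0, 237.39, 272.79], [142.0, 237.55, 272.59], [150.0, 237.49, 272.43], [158.0, 237.57, 272.21], [166.0, 237.61, 271.83], [174.0, 237.57, 271.85], [182.0, 237.42, 271.6], [190.0, 237.57, 271.42]]
yaw 16.359003 496.26508 179.70297 y at 530 189.60547
flange [array([550.04553871, 196.14040666, 100.        ])]
end [472.8489551  173.07111333 111.        ] foot [559.1221335  143.09962242  12.        ] [527.95345698 245.01201114  12.        ]
```

Request:
{"method": "play_rows", "body": {
  "commands": [
    {"x": 0, "y": 0.0003, "z": 0.015, "twist": 0.4},
    {"x": 0, "y": 0.0003, "z": 0.03, "twist": 0.4},
    {"x": 0, "y": 0.0003, "z": 0.045, "twist": 0.4},
    {"x": 0, "y": 0.0003, "z": 0.058, "twist": 0.4},
    {"x": 0, "y": 0.0003, "z": 0.058, "twist": 0.4},
    {"x": 0, "y": 0.0003, "z": 0.058, "twist": 0.4},
    {"x": 0, "y": 0.0003, "z": 0.058, "twist": 0.4},
    {"x": 0, "y": 0.0003, "z": 0.058, "twist": 0.4}
  ]
}}

```text
time: 2.65
tool_pos: [530.4, 190.4, 108.6]
tcp_rot: [-3.142, 0.002, -2.852]
contact_force: [-0.1, -0.8, 1.2]
grip_width: 91.7
finger_force: 0.0
```

Request:
{"method": "play_rows", "body": {
  "commands": [
    {"x": 0},
    {"x": 0},
    {"x": 0},
    {"x": 0},
    {"x": 0},
    {"x": 0},
    {"x": 0},
    {"x": 0}
  ],
  "jaw": 1
}}

```text
invalid input at $.commands[0]: expected keys x, y, z, twist
```

```bash
python3 -c "
from h import *
moved(0,.0003,.058,.4)
plan(530,189.6,108,196.6); print(bot.get_obs()['moment'])"
```

```text
meas [530.4 190.4 108.6] 196.6 cmd [530.  190.3 107.7 196.6] F [-0.1 -0.8  1.2] t 2.65 w 91.7 0.0
shift [ 0.0002 -0.0007 -0.0003] twist 0.01
[ 0.05346165  0.03769256 -0.04030613]
```

Request:
{"method": "play_rows", "body": {
  "commands": [
    {"x": 0, "y": -0.0007, "z": 0, "twist": 0},
    {"x": 0, "y": -0.0007, "z": 0, "twist": 0},
    {"x": 0, "y": -0.0007, "z": 0, "twist": 0},
    {"x": 0, "y": -0.0007, "z": 0, "twist": 0},
    {"x": 0, "y": -0.0007, "z": 0, "twist": 0},
    {"x": 0, "y": -0.0007, "z": 0, "twist": 0},
    {"x": 0, "y": -0.0007, "z": 0, "twist": 0},
    {"x": 0, "y": -0.0007, "z": 0, "twist": 0}
  ],
  "jaw": 1
}}

```text
time: 3.45
tool_pos: [530.2, 189.6, 107.7]
tcp_rot: [3.142, 0.0, -2.852]
contact_force: [-0.9, 0.2, -0.5]
grip_width: 32.5
finger_force: 0.0
```

```bash
python3 -c "
from h import *
moved(0,-.0007,.0,0)
plan(530,189.6,108,196.6); print(bot.get_obs()['moment'])"
```

```text
meas [530.2 189.6 107.7] 196.6 cmd [530.2 189.7 107.7 196.6] F [-0.9  0.2 -0.5] t 3.45 w 32.5 0.0
shift [ 0.0002  0.     -0.0003] twist 0.01
[ 0.03120116  0.07573097 -0.00369443]
```

Request:
{"method": "play_rows", "body": {
  "commands": [
    {"x": 0, "y": 0, "z": 0, "twist": 0},
    {"x": 0, "y": 0, "z": 0, "twist": 0},
    {"x": 0, "y": 0, "z": 0, "twist": 0},
    {"x": 0, "y": 0, "z": 0, "twist": 0},
    {"x": 0, "y": 0, "z": 0, "twist": 0},
    {"x": 0.001, "y": 0, "z": 0, "twist": 0},
    {"x": 0.003, "y": 0, "z": 0, "twist": 0},
    {"x": 0.005, "y": 0, "z": 0, "twist": 0}
  ]
}}

```text
time: 4.25
tool_pos: [525.4, 188.1, 107.7]
tcp_rot: [-3.142, 0.0, -2.852]
contact_force: [1.1, 1.8, -1.2]
grip_width: 23.4
finger_force: 30.0
```

```bash
python3 -c "
from h import *
moved(0.005,0,.0,0)
plan(530,189.6,108,196.6); print(bot.get_obs()['moment'])"
```

```text
meas [525.4 188.1 107.7] 196.6 cmd [525.4 188.2 107.7 196.6] F [ 1.1  1.8 -1.2] t 4.25 w 23.4 30.0
shift [-0.0048  0.     -0.0003] twist 0.01
[ 0.29834488 -0.13693569  0.05251853]
```

Low force. Draw gently, 5 mm per row.

Request:
{"method": "play_rows", "body": {
  "commands": [
    {"x": 0.003, "y": 0, "z": 0, "twist": 0},
    {"x": 0.007, "y": 0, "z": 0, "twist": 0},
    {"x": 0.011, "y": 0, "z": 0, "twist": 0},
    {"x": 0.015, "y": 0, "z": 0, "twist": 0},
    {"x": 0.019, "y": 0, "z": 0, "twist": 0},
    {"x": 0.023, "y": 0, "z": 0, "twist": 0},
    {"x": 0.027, "y": 0, "z": 0, "twist": 0},
    {"x": 0.03, "y": 0, "z": 0, "twist": 0}
  ]
}}

```text
time: 5.05
tool_pos: [496.2, 179.5, 107.7]
tcp_rot: [3.142, -0.0, -2.852]
contact_force: [0.0, 0.5, -2.8]
grip_width: 23.1
finger_force: 30.0
```

```bash
python3 -c "
from h import *
moved(0.03,0,.0,0)
plan(530,189.6,108,196.6); print(bot.get_obs()['moment'])"
```

```text
meas [496.2 179.5 107.7] 196.6 cmd [496.7 179.6 107.7 196.6] F [ 0.   0.5 -2.8] t 5.05 w 23.1 30.0
shift [-0.0348  0.     -0.0003] twist 0.01
[0.04623947 0.04771292 0.01540699]
```

Request:
{"method": "play_rows", "body": {
  "commands": [
    {"x": 0.005, "y": 0, "z": 0, "twist": 0},
    {"x": 0.011, "y": 0, "z": 0, "twist": 0},
    {"x": 0.017, "y": 0, "z": 0, "twist": 0},
    {"x": 0.023, "y": 0, "z": 0, "twist": 0},
    {"x": 0.029, "y": 0, "z": 0, "twist": 0},
    {"x": 0.035, "y": 0, "z": 0, "twist": 0},
    {"x": 0.042, "y": 0, "z": 0, "twist": 0},
    {"x": 0.05, "y": 0, "z": 0, "twist": 0}
  ]
}}

```text
time: 5.85
tool_pos: [448.2, 165.2, 107.7]
tcp_rot: [3.142, 0.0, -2.852]
contact_force: [-0.1, 0.2, -1.9]
grip_width: 23.0
finger_force: 30.0
```

```bash
python3 -c "
from h import *
moved(0.05,0,.0,0)
plan(440,160,260,196.6); print(bot.get_obs()['moment'])
snap('wrist','w3');snap('scene','s3')
a=np.hstack([cv2.resize(cv2.imread('pics/w3.png'),(400,300)),cv2.resize(cv2.imread('pics/s3.png')[90:240,200:400],(400,300),interpolation=2)]);cv2.imwrite('pics/v3.png',a)"
```

```text
meas [448.2 165.2 107.7] 196.6 cmd [448.7 165.4 107.7 196.6] F [-0.1  0.2 -1.9] t 5.85 w 23.0 30.0
shift [ 0.0099 -0.0026 -0.1523] twist 0.01
[ 0.10116557  0.07757764 -0.04692132]
```

View pics/v3.png

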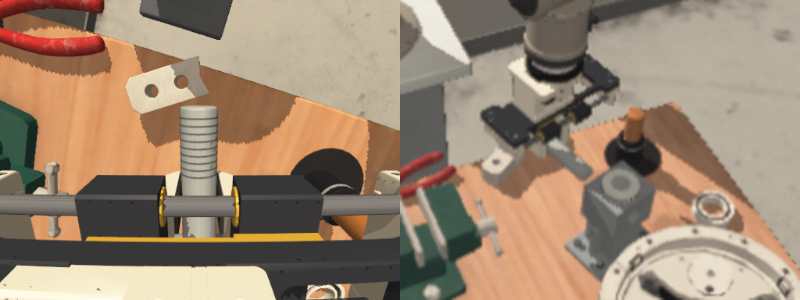

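Run:
```python
from h import *
S,D=load('scene0'),load('side0'); k=1.5625
r=lambda *p:(np.array(p)+.5)/k-.5
print('base',onz(S,*r(208,398),20),'top',*tri(S,r(215,400),D,r(400,170)), *tri(S,r(172,322),D,r(400,170)),*tri(S,r(172,322),D,r(327,180)),*tri(S,r(215,400),D,r(327,180)))
plan(430,160,270,196.6)
```

```text
base [ 546.24002695 -281.81528027   20.        ] top [ 591.97791449 -276.14395758  205.60808087] 137.23026400924692 [ 539.57053512 -286.13933121  239.73469162] 11.010914880407507 [ 643.37438895 -256.00343547  267.34000811] 121.772749164063 [ 687.34926232 -254.78651455  225.6356736 ] 7.178595600074227
meas [447.4 165.1 107.7] 196.6 cmd [448.7 165.4 107.7 196.6] F [-0.1  0.5 -2.4] t 5.95 w 22.8 30.0
shift [ 0.0195  0.0002 -0.1623] twist 0.01
```

Request:
{"method": "play_rows", "body": {
  "commands": [
    {"x": 0.003, "y": 0, "z": -0.03, "twist": 0},
    {"x": 0.006, "y": 0, "z": -0.07, "twist": 0},
    {"x": 0.006, "y": 0, "z": -0.11, "twist": 0},
    {"x": 0.006, "y": -0.01, "z": -0.15, "twist": 0},
    {"x": 0, "y": -0.04, "z": -0.18, "twist": 0},
    {"x": 0, "y": -0.08, "z": -0.18, "twist": 0},
    {"x": 0, "y": -0.12, "z": -0.18, "twist": 0},
    {"x": 0, "y": -0.16, "z": -0.18, "twist": 0}
  ]
}}

```text
time: 6.75
tool_pos: [494.7, 10.6, 288.1]
tcp_rot: [-3.141, 0.001, -2.851]
contact_force: [1.3, 0.3, -2.3]
grip_width: 22.9
finger_force: 30.0
```

```bash
python3 -c "
from h import *
moved(0,-.16,-.18,0)
plan(480,-225,290,196.6)"
```

```text
meas [494.7  10.6 288.1] 196.63 cmd [494.5  12.  287.7 196.6] F [ 1.3  0.3 -2.3] t 6.75 w 22.9 30.0
shift [ 0.0816 -0.223  -0.0023] twist 0.01
```

Request:
{"method": "play_rows", "body": {
  "commands": [
    {"x": 0.013, "y": -0.037, "z": 0, "twist": 0},
    {"x": 0.027, "y": -0.074, "z": 0, "twist": 0},
    {"x": 0.04, "y": -0.111, "z": 0, "twist": 0},
    {"x": 0.054, "y": -0.148, "z": 0, "twist": 0},
    {"x": 0.068, "y": -0.185, "z": 0, "twist": 0},
    {"x": 0.081, "y": -0.222, "z": 0, "twist": 0},
    {"x": 0.081, "y": -0.222, "z": 0, "twist": 0},
    {"x": 0.081, "y": -0.222, "z": 0, "twist": 0}
  ]
}}

```text
time: 7.55
tool_pos: [479.9, -224.5, 287.3]
tcp_rot: [3.141, -0.0, -2.854]
contact_force: [0.2, 0.5, -2.3]
grip_width: 23.3
finger_force: 30.0
```

```bash
python3 -c "
from h import *
moved(.081,-.222,0,0)
plan(480,-225,290,196.6)
snap('wrist','w4');cv2.imwrite('pics/w4b.png',cv2.resize(cv2.imread('pics/w4.png'),(800,600),interpolation=2))
print(bot.get_obs()['moment'])"
```

```text
meas [ 479.9 -224.5  287.3] 196.48 cmd [ 480.3 -223.9  287.7  196.6] F [ 0.2  0.5 -2.3] t 7.55 w 23.3 30.0
shift [ 0.0006 -0.001  -0.0023] twist 0.01
[ 0.05390558 -0.00018417 -0.0563654 ]
```

View pics/w4b.png

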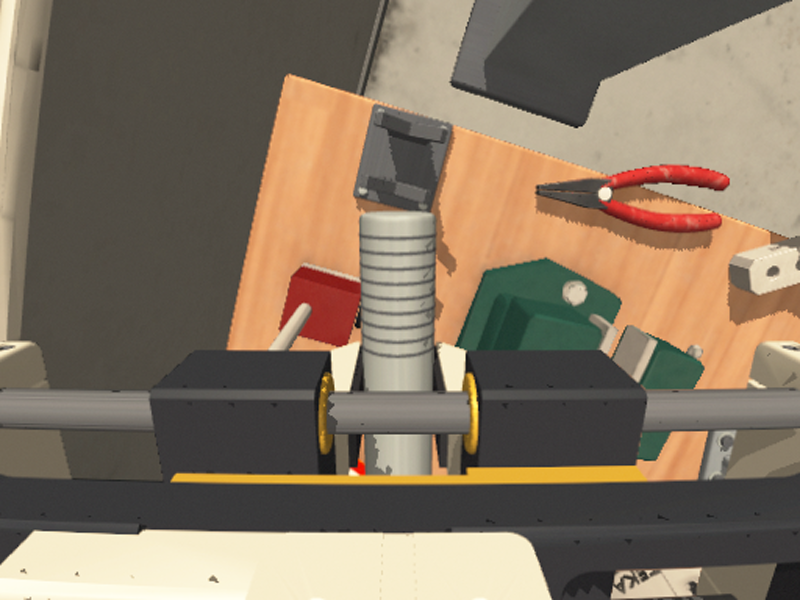

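Run:
```python
from h import *
c=load('w4'); k=1.5625
r=lambda *p:(np.array(p)+.5)/k-.5
B=[onz(c,*r(*p),10)[:2] for p in((376,103),(453,125),(432,210),(356,194))]
B=np.array(B);print(B.round(1).tolist(),B.mean(0))
for i in range(4): d=B[(i+1)%4]-B[i]; print(np.hypot(*d).round(1),np.degrees(np.arctan2(d[1],d[0])).round(1))
a=cv2.resize(cv2.imread('pics/w4.png')[55:145,215:305],(600,600),interpolation=2);cv2.imwrite('pics/w4c.png',a)
```

```text
[[363.9, -277.7], [362.2, -210.6], [435.2, -206.2], [440.8, -274.0]] [ 400.55308884 -242.08408322]
67.1 91.4
73.1 3.5
68.1 -85.3
77.0 -177.3
```

View pics/w4c.png

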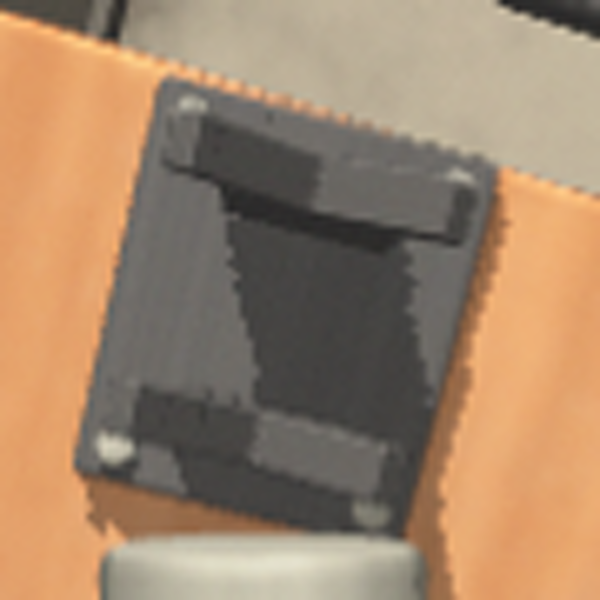

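Run:
```python
from h import *
c=load('w4'); s=600/90
r=lambda x,y:((x+.5)/s-.5+215,(y+.5)/s-.5+55)
B=np.array([onz(c,*r(*p),10)[:2] for p in((165,85),(493,165),(400,535),(78,470))])
print(B.round(1).tolist(),B.mean(0))
for i in range(4): d=B[(i+1)%4]-B[i]; print(np.hypot(*d).round(1),np.degrees(np.arctan2(d[1],d[0])).round(1))
V=[onz(c,*r(*p),63)[:2] for p in((323,180),(254,432))]; d=V[1]-V[0]
print('V',V,np.mean(V,0),np.hypot(*d),np.degrees(np.arctan2(d[1],d[0])))
```

```text
[[366.2, -278.5], [362.1, -212.3], [436.7, -208.2], [442.8, -275.4]] [ 401.94977411 -243.60321548]
66.4 93.6
74.7 3.1
67.5 -84.8
76.6 -177.6
V [array([ 379.26297116, -243.95266513]), array([ 423.50706178, -243.32240616])] [ 401.38501647 -243.63753565] 44.24857942116166 0.8161256343113356
```

Run:
```python
from h import *
c=load('w4'); k=1.5625
e=onz(c,397/k,212/k,290.5); print(e, np.hypot(*(e[:2]-[479.9,-224.5])))
plan(396.5,-243.6,180,182.5)
```

```text
[ 422.38380948 -242.28707578  290.5       ] 60.203755998295044
meas [ 480.1 -223.5  287.4] 196.57 cmd [ 480.3 -223.9  287.7  196.6] F [ 0.1  0.  -2.3] t 7.6 w 23.1 30.0
shift [0.0859 0.005  0.1077] twist 14.11
```

Request:
{"method": "play_rows", "body": {
  "commands": [
    {"x": 0.02, "y": 0.001, "z": 0.02, "twist": 3},
    {"x": 0.045, "y": 0.002, "z": 0.05, "twist": 7},
    {"x": 0.07, "y": 0.004, "z": 0.08, "twist": 11},
    {"x": 0.086, "y": 0.005, "z": 0.11, "twist": 14.1},
    {"x": 0.086, "y": 0.005, "z": 0.135, "twist": 14.1},
    {"x": 0.086, "y": 0.005, "z": 0.155, "twist": 14.1},
    {"x": 0.086, "y": 0.005, "z": 0.168, "twist": 14.1},
    {"x": 0.086, "y": 0.005, "z": 0.168, "twist": 14.1}
  ]
}}

```text
time: 8.4
tool_pos: [395.9, -241.8, 118.5]
tcp_rot: [3.139, -0.002, -3.096]
contact_force: [0.5, 0.4, -1.7]
grip_width: 23.0
finger_force: 30.0
```

Run:
```python
from h import *
moved(.086,.005,.168,14.1)
plan(396.5,-243.6,88.4,182.5)
c=snap('wrist','w5'); d=snap('scene','s5'); e=snap('side','d5')
print([proj(x,[401.5,-243.6,80]) for x in (c,d,e)])
f=lambda n,x,y:cv2.resize(cv2.imread(f'pics/{n}.png')[y:y+100,x:x+100],(400,400),interpolation=2)
p=proj(d,[401.5,-243.6,80]).astype(int)-50;q=proj(e,[401.5,-243.6,80]).astype(int)-50
w=cv2.resize(cv2.imread('pics/w5.png')[20:260,130:390],(433,400),interpolation=2)
cv2.imwrite('pics/v5.png',cv2.resize(np.hstack([w,f('s5',*p),f('d5',*q)]),(800,260)))
```

```text
meas [ 395.9 -241.8  118.5] 182.6 cmd [ 396.5 -243.6  119.7  182.5] F [ 0.5  0.4 -1.7] t 8.4 w 23.0 30.0
shift [-0.      0.      0.0313] twist 0.01
[array([251.81339742, 235.13645874]), array([130.27490739, 195.69295789]), array([292.33661656, 160.21089366])]
```

View pics/v5.png

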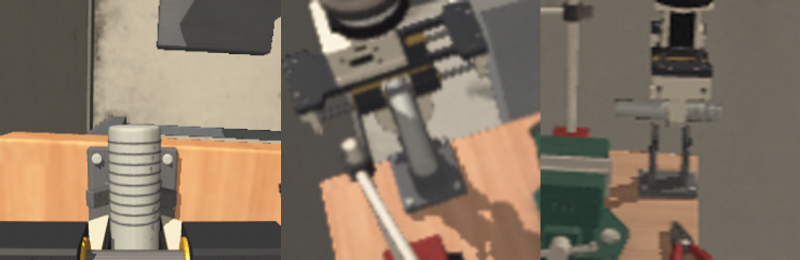

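Request:
{"method": "play_rows", "body": {
  "commands": [
    {"x": 0, "y": 0, "z": 0.006, "twist": 0},
    {"x": 0, "y": 0, "z": 0.012, "twist": 0},
    {"x": 0, "y": 0, "z": 0.018, "twist": 0},
    {"x": 0, "y": 0, "z": 0.022, "twist": 0},
    {"x": 0, "y": 0, "z": 0.025, "twist": 0},
    {"x": 0, "y": 0, "z": 0.027, "twist": 0},
    {"x": 0, "y": 0, "z": 0.029, "twist": 0},
    {"x": 0, "y": 0, "z": 0.03, "twist": 0}
  ]
}}

```text
time: 9.35
tool_pos: [396.3, -243.7, 89.6]
tcp_rot: [3.141, -0.0, -3.098]
contact_force: [-0.6, 1.9, 0.1]
grip_width: 23.6
finger_force: 30.0
```

```bash
python3 -c "
from h import *
moved(0,0,.03,0)
plan(396.5,-243.6,88.4,182.5)
print(bot.get_obs()['moment'])"
```

```text
meas [ 396.3 -243.7   89.6] 182.49 cmd [ 396.5 -243.6   89.7  182.5] F [-0.6  1.9  0.1] t 9.35 w 23.6 30.0
shift [-0.      0.      0.0013] twist 0.01
[ 0.16829742  0.07039983 -0.00323414]
```

Request:
{"method": "play_rows", "body": {
  "commands": [
    {"x": 0, "y": 0, "z": 0.0005, "twist": 0},
    {"x": 0, "y": 0, "z": 0.001, "twist": 0},
    {"x": 0, "y": 0, "z": 0.001, "twist": 0},
    {"x": 0, "y": 0, "z": 0.001, "twist": 0},
    {"x": 0, "y": 0, "z": 0.001, "twist": 0},
    {"x": 0, "y": 0, "z": 0.001, "twist": 0},
    {"x": 0, "y": 0, "z": 0.001, "twist": 0},
    {"x": 0, "y": 0, "z": 0.001, "twist": 0}
  ]
}}

```text
time: 10.15
tool_pos: [396.5, -243.7, 89.2]
tcp_rot: [-3.141, 0.0, -3.098]
contact_force: [-1.7, 2.5, 5.9]
grip_width: 23.1
finger_force: 30.0
```

Request:
{"method": "play_rows", "body": {
  "commands": [
    {"x": 0, "y": 0, "z": 0, "twist": 0},
    {"x": 0, "y": 0, "z": 0, "twist": 0},
    {"x": 0, "y": 0, "z": 0, "twist": 0},
    {"x": 0, "y": 0, "z": 0, "twist": 0},
    {"x": 0, "y": 0, "z": 0, "twist": 0},
    {"x": 0, "y": 0, "z": 0, "twist": 0},
    {"x": 0, "y": 0, "z": 0, "twist": 0},
    {"x": 0, "y": 0, "z": 0, "twist": 0}
  ],
  "jaw": 0
}}

```text
time: 10.95
tool_pos: [396.4, -243.6, 88.7]
tcp_rot: [3.142, 0.0, -3.098]
contact_force: [-0.6, 0.0, -0.2]
grip_width: 82.6
finger_force: 0.0
```

Request:
{"method": "play_rows", "body": {
  "commands": [
    {"x": 0, "y": 0, "z": -0.02, "twist": 0},
    {"x": 0, "y": 0, "z": -0.04, "twist": 0},
    {"x": 0, "y": 0, "z": -0.07, "twist": 0},
    {"x": 0, "y": 0, "z": -0.1, "twist": 0},
    {"x": -0.02, "y": 0.01, "z": -0.14, "twist": 0},
    {"x": -0.04, "y": 0.04, "z": -0.17, "twist": 0},
    {"x": -0.06, "y": 0.08, "z": -0.18, "twist": 0},
    {"x": -0.06, "y": 0.12, "z": -0.18, "twist": 0}
  ]
}}

```text
time: 11.75
tool_pos: [453.4, -120.3, 270.6]
tcp_rot: [-3.14, 0.005, -3.098]
contact_force: [0.7, 0.6, -0.2]
grip_width: 92.2
finger_force: 0.0
```

Run:
```python
from h import *
moved(0,0,.001,0); moved(-.06,.12,-.18,0)
plan(480,290,270,200)
d=snap('scene','s6'); e=snap('side','d6')
f=lambda n,x,y:cv2.resize(cv2.imread(f'pics/{n}.png')[y:y+100,x:x+100],(400,400),interpolation=2)
p=proj(d,[401.5,-243.6,80]).astype(int)-50;q=proj(e,[401.5,-243.6,80]).astype(int)-50
cv2.imwrite('pics/v6.png',np.hstack([f('s6',*p),f('d6',*q)]))
# pusher from w2 steady image
c=load('w2');k=1.5625; print('ptop',onz(c,708/k,231/k,105))
m=(c['pixels'].max(2)<75)[85:185,350:445].astype(np.uint8)
q=max(cv2.findContours(m,0,1)[0],key=cv2.contourArea)[:,0]+[350,85]
W=np.array([onz(c,*p,3)[:2] for p in q if p[0]<390],np.float32); print('mat',cv2.minEnclosingCircle(W),cv2.fitEllipse(W))
```

```text
meas [ 453.4 -120.3  270.6] 182.48 cmd [ 451.1 -121.1  268.7  182.5] F [ 0.7  0.6 -0.2] t 11.75 w 92.2 0.0
shift [-0.0468  0.4095 -0.0013] twist -17.49
ptop [445.71126456 304.82630015 105.        ]
mat ((447.3264465332031, 306.77032470703125), 43.27793884277344) ((444.489013671875, 313.1403503417969), (85.03956604003906, 87.16681671142578), 103.72297668457031)
```

View pics/v6.png

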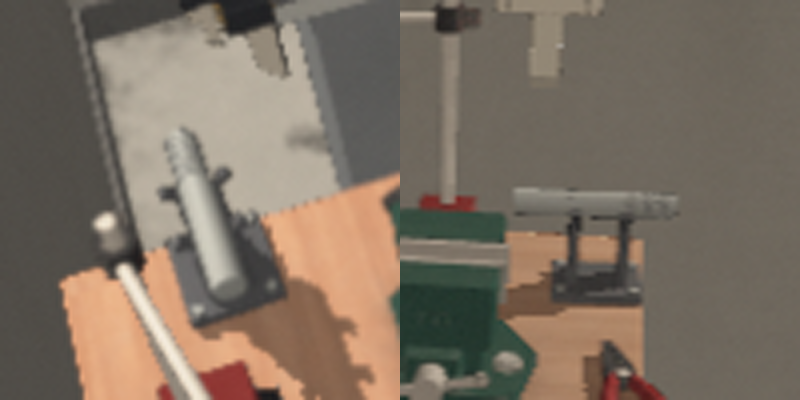

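```bash
python3 -c "
from h import *
plan(502,262,210,143)"
```

```text
meas [ 450.9 -117.3  269.1] 182.76 cmd [ 451.1 -121.1  268.7  182.5] F [ 0.5 -1.1  0.1] t 11.85 w 91.9 0.0
shift [-0.0676  0.3805  0.0587] twist 39.51
```

Request:
{"method": "play_rows", "body": {
  "commands": [
    {"x": -0.009, "y": 0.045, "z": 0, "twist": 5},
    {"x": -0.018, "y": 0.09, "z": 0, "twist": 10},
    {"x": -0.027, "y": 0.138, "z": 0, "twist": 15},
    {"x": -0.036, "y": 0.186, "z": 0, "twist": 20},
    {"x": -0.045, "y": 0.234, "z": 0, "twist": 25},
    {"x": -0.054, "y": 0.282, "z": 0.01, "twist": 30},
    {"x": -0.062, "y": 0.33, "z": 0.025, "twist": 35},
    {"x": -0.0676, "y": 0.366, "z": 0.04, "twist": 39.5}
  ]
}}

```text
time: 12.65
tool_pos: [503.0, 249.4, 228.1]
tcp_rot: [3.141, 0.0, 2.493]
contact_force: [-0.3, -1.2, 0.8]
grip_width: 91.8
finger_force: 0.0
```

Request:
{"method": "play_rows", "body": {
  "commands": [
    {"x": 0, "y": 0.008, "z": 0.01, "twist": 0},
    {"x": 0, "y": 0.008, "z": 0.01, "twist": 0},
    {"x": 0, "y": 0.008, "z": 0.01, "twist": 0},
    {"x": 0, "y": 0.008, "z": 0.01, "twist": 0},
    {"x": 0, "y": 0.008, "z": 0.01, "twist": 0},
    {"x": 0, "y": 0.008, "z": 0.01, "twist": 0},
    {"x": 0, "y": 0.008, "z": 0.01, "twist": 0},
    {"x": 0, "y": 0.008, "z": 0.01, "twist": 0}
  ]
}}

```text
time: 13.45
tool_pos: [507.5, 253.6, 219.0]
tcp_rot: [3.141, 0.0, 2.496]
contact_force: [-0.5, 0.1, -0.0]
grip_width: 92.0
finger_force: 0.0
```

Run:
```python
from h import *
moved(-.0676,.366,.04,39.5); moved(0,.008,.01,0)
plan(446,304,150,143)
c=snap('wrist','w7')
h=cv2.cvtColor(c['pixels'],cv2.COLOR_RGB2HSV)
p=proj(c,[446,304,105]); print(p)
m=((h[...,1]>170)&(h[...,0]<18)&(h[...,2]>90)).astype(np.uint8)
q=sorted(cv2.findContours(m,0,1)[0],key=cv2.contourArea)[-3:]
for t in q: print(cv2.boundingRect(t),cv2.contourArea(t),cv2.minEnclosingCircle(t))
t=min(q,key=lambda t:np.hypot(*(np.array(cv2.minEnclosingCircle(t)[0])-p)))
(u,v),r=cv2.minEnclosingCircle(t); a=onz(c,u,v,105); print(a, np.hypot(*(onz(c,u+r,v,105)-a)[:2]))
# black mat/body
m=(c['pixels'].max(2)<75).astype(np.uint8)[:230]
for t in sorted(cv2.findContours(m,0,1)[0],key=cv2.contourArea)[-3:]:
    W=np.array([onz(c,*x,3)[:2] for x in t[:,0]],np.float32); print(cv2.boundingRect(t),cv2.minEnclosingCircle(W))
```

```text
meas [507.5 253.6 219. ] 142.99 cmd [507.5 253.9 218.7 143. ] F [-0.5  0.1 -0. ] t 13.45 w 92.0 0.0
shift [0.0793 0.003  0.0687] twist 0.01
[258.63789651  98.23842567]
(25, 181, 30, 42) 430.5 ((38.359649658203125, 201.7105255126953), 23.757701873779297)
(0, 163, 31, 38) 431.0 ((14.0, 181.0), 22.203702926635742)
(244, 83, 32, 33) 775.0 ((258.9397277832031, 98.6560287475586), 16.453596115112305)
[446.4057417  303.99985259 105.        ] 13.25054171373682
(355, 144, 42, 42) ((590.8248291015625, 374.64703369140625), 26.245058059692383)
(225, 53, 78, 81) ((444.1264953613281, 314.9115295410156), 44.316131591796875)
(0, 0, 181, 155) ((293.4084777832031, 171.19700622558594), 112.09529876708984)
```

Run:
```python
from h import *
plan(446.4,304,89,143)
for n in('scene0','side0','s6','d6'):
    c=load(n); p=proj(c,[580,205.6,140]).astype(int); x0,y0=p-22
    im=c['pixels'][y0:y0+44,x0:x0+44]
    m=(im.min(2)>185).astype(np.uint8)
    m=cv2.morphologyEx(m,cv2.MORPH_CLOSE,np.ones((5,5)))
    for t in cv2.findContours(m,0,1)[0]:
        if len(t)>8:
            (u,v),ax,_=cv2.fitEllipse(cv2.convexHull(t)); print(n,p,u+x0,v+y0,np.round(ax,1),onz(c,u+x0,v+y0,140).round(1))
```

```text
meas [507.5 253.7 218.9] 143.0 cmd [507.5 253.9 218.7 143. ] F [ 0.1 -0.   0.2] t 13.5 w 91.7 0.0
shift [0.079  0.0033 0.1297] twist 0.01
scene0 [310 180] 309.6930866241455 181.27740669250488 [13.7 18.2] [581.7 203.5 140. ]
s6 [310 180] 309.65187644958496 181.28955268859863 [14.1 18.6] [581.7 203.4 140. ]
```

Request:
{"method": "play_rows", "body": {
  "commands": [
    {"x": 0.02, "y": 0.001, "z": 0, "twist": 0},
    {"x": 0.04, "y": 0.002, "z": 0.01, "twist": 0},
    {"x": 0.06, "y": 0.003, "z": 0.02, "twist": 0},
    {"x": 0.075, "y": 0.003, "z": 0.03, "twist": 0},
    {"x": 0.079, "y": 0.003, "z": 0.045, "twist": 0},
    {"x": 0.079, "y": 0.003, "z": 0.06, "twist": 0},
    {"x": 0.079, "y": 0.003, "z": 0.065, "twist": 0},
    {"x": 0.079, "y": 0.003, "z": 0.065, "twist": 0}
  ]
}}

```text
time: 14.3
tool_pos: [445.9, 303.6, 153.1]
tcp_rot: [-3.14, -0.001, 2.496]
contact_force: [-0.7, -0.3, 0.1]
grip_width: 92.0
finger_force: 0.0
```

```bash
python3 -c "
from h import *
moved(.079,.003,.065,0)
plan(446.4,304,89,143)"
```

```text
meas [445.9 303.6 153.1] 143.0 cmd [446.2 303.8 153.7 143. ] F [-0.7 -0.3  0.1] t 14.3 w 92.0 0.0
shift [-0.      0.0003  0.0647] twist 0.01
```

Request:
{"method": "play_rows", "body": {
  "commands": [
    {"x": 0, "y": 0, "z": 0.015, "twist": 0},
    {"x": 0, "y": 0, "z": 0.03, "twist": 0},
    {"x": 0, "y": 0, "z": 0.045, "twist": 0},
    {"x": 0, "y": 0, "z": 0.06, "twist": 0},
    {"x": 0, "y": 0, "z": 0.065, "twist": 0},
    {"x": 0, "y": 0, "z": 0.065, "twist": 0},
    {"x": 0, "y": 0, "z": 0.065, "twist": 0},
    {"x": 0, "y": 0, "z": 0.065, "twist": 0}
  ]
}}

```text
time: 15.1
tool_pos: [446.7, 304.0, 89.7]
tcp_rot: [3.14, 0.001, 2.496]
contact_force: [0.1, -0.4, -0.2]
grip_width: 91.5
finger_force: 0.0
```

Request:
{"method": "play_rows", "body": {
  "commands": [
    {"x": 0, "y": 0, "z": 0, "twist": 0},
    {"x": 0, "y": 0, "z": 0, "twist": 0},
    {"x": 0, "y": 0, "z": 0, "twist": 0},
    {"x": 0, "y": 0, "z": 0, "twist": 0},
    {"x": 0, "y": 0, "z": 0, "twist": 0},
    {"x": 0, "y": 0, "z": 0, "twist": 0},
    {"x": 0, "y": 0, "z": 0, "twist": 0},
    {"x": 0, "y": 0, "z": 0, "twist": 0}
  ],
  "jaw": 1
}}

```text
time: 15.9
tool_pos: [446.2, 303.8, 88.7]
tcp_rot: [3.142, -0.0, 2.496]
contact_force: [-0.6, -0.1, -0.4]
grip_width: 32.1
finger_force: 0.0
```

Request:
{"method": "play_rows", "body": {
  "commands": [
    {"x": 0, "y": 0, "z": 0, "twist": 0},
    {"x": 0, "y": 0, "z": 0, "twist": 0},
    {"x": 0, "y": 0, "z": 0, "twist": 0},
    {"x": 0, "y": 0, "z": 0, "twist": 0},
    {"x": 0, "y": 0, "z": 0, "twist": 0},
    {"x": 0, "y": 0, "z": 0, "twist": 0},
    {"x": 0, "y": 0, "z": 0, "twist": 0},
    {"x": 0, "y": 0, "z": 0, "twist": 0}
  ]
}}

```text
time: 16.7
tool_pos: [446.2, 303.8, 88.7]
tcp_rot: [3.142, -0.0, 2.496]
contact_force: [0.7, 1.0, -1.8]
grip_width: 26.6
finger_force: 30.0
```

```bash
python3 -c "
from h import *
moved(0,0,.065,0)
plan(446.4,304,89,143)"
```

```text
meas [446.2 303.8  88.7] 143.0 cmd [446.2 303.8  88.7 143. ] F [ 0.7  1.  -1.8] t 16.7 w 26.6 30.0
shift [-0.      0.0003 -0.0003] twist 0.01
```

Request:
{"method": "play_rows", "body": {
  "commands": [
    {"x": 0, "y": 0, "z": -0.015, "twist": 0},
    {"x": 0, "y": 0, "z": -0.04, "twist": 0},
    {"x": 0, "y": 0, "z": -0.07, "twist": 0},
    {"x": 0, "y": 0, "z": -0.1, "twist": 0},
    {"x": 0, "y": 0, "z": -0.13, "twist": 0},
    {"x": 0, "y": 0, "z": -0.155, "twist": 0},
    {"x": 0, "y": 0, "z": -0.165, "twist": 0},
    {"x": 0, "y": 0, "z": -0.165, "twist": 0}
  ]
}}

```text
time: 17.5
tool_pos: [446.4, 303.9, 254.5]
tcp_rot: [3.14, 0.001, 2.496]
contact_force: [-0.3, 0.6, -2.7]
grip_width: 26.6
finger_force: 30.0
```

```bash
python3 -c "
from h import *
moved(0,0,-.165,0)
plan(581,204.8,245,143)"
```

```text
meas [446.4 303.9 254.5] 143.0 cmd [446.2 303.8 253.7 143. ] F [-0.3  0.6 -2.7] t 17.5 w 26.6 30.0
shift [-0.1672  0.002   0.0087] twist 0.01
```

Request:
{"method": "play_rows", "body": {
  "commands": [
    {"x": -0.025, "y": 0, "z": 0, "twist": 0},
    {"x": -0.055, "y": 0, "z": 0, "twist": 0},
    {"x": -0.085, "y": 0, "z": 0, "twist": 0},
    {"x": -0.115, "y": 0.001, "z": 0, "twist": 0},
    {"x": -0.145, "y": 0.002, "z": 0, "twist": 0},
    {"x": -0.16, "y": 0.002, "z": 0.003, "twist": 0},
    {"x": -0.167, "y": 0.002, "z": 0.008, "twist": 0},
    {"x": -0.167, "y": 0.002, "z": 0.008, "twist": 0}
  ]
}}

```text
time: 18.3
tool_pos: [580.0, 204.5, 243.4]
tcp_rot: [-3.139, -0.003, 2.495]
contact_force: [-0.2, 0.3, -3.0]
grip_width: 26.5
finger_force: 30.0
```

Run:
```python
from h import *
moved(-.167,.002,.008,0)
plan(581,204.8,245,143)
# relative check in side & scene: pusher handle/foot position vs cap
for n in('scene','side'):
    c=snap(n,n+'8'); h=cv2.cvtColor(c['pixels'],cv2.COLOR_RGB2HSV)
    p=proj(c,[581,204.8,160]).astype(int); print(n,'foot exp',p,'cap exp',proj(c,[581,204.8,140]))
    im=c['pixels'];x0,y0=p-[26,40]
    for v in range(p[1]-26,p[1]+24,3):
        print(v,' '.join('%3d'%t for t in im[v,p[0]-24:p[0]+25:2].mean(1)))
```

```text
meas [580.  204.5 243.4] 142.96 cmd [580.8 204.9 245.7 143. ] F [-0.2  0.3 -3. ] t 18.3 w 26.5 30.0
shift [-0.0002  0.      0.0007] twist 0.01
scene foot exp [310 176] cap exp [310.00872796 180.93586323]
150 173 172 173 173 174 174 172 174 139 119  97  90  73  84  82  79  79  78  45  33  34  36  35  35  63
153 173 173 173 171 171 147 172 173 139 137 138  70  67  79  86  84  79  62  89  75  59  42  36  35  69
156 155 176 176 168 170 169 170 174 141 137 134  54  72  77  79  79  72  66 136 138 142 109  96  94  97
159 151 176 177 174 168 170 168 169 151 138 132  52  74  77  80  76  69  93 138 138 149 104  97  99 100
162 113 176 173 175 174 168 167 167 165  73  97  65  75  77  80  77  64 129 136 135  77 141 110 102 103
165 113 171 176 173 175 174 169 165  94  70  39  55  74  77  78  72  52 107  58  47  43  50 149 164 125
168 128 172 174 178 174 178 176 169  97  49  55  34  33  36  33  25  26  52  43  42  44  42 100 175 177
171 160 164 168 173 177 176 179 174 162  45  34  86  61  56  50  57  57  41  43  43  41  42  96 174 176
174 165 161 166 168 175 178 171 173 164  43  24  24  26  25  24 
[... 1999 characters left out ...]
  56 113 191 138  58  35  27  40  53 122 131 129 125  75  68  78  73  67  51
204 142 148  95  83  80  98 131 127 114 112 121 145 147 146 154 182 182 154 129 103  67  66  66  65  66
207 134  84  81  81  81  77  79  99 111 112 102 101 148 150 174 183 187 137 128 102  60 104 125 125 120
210 134 119  88  85  80  78  79  87  92 124 146 161 166 166 155 155 115 123 129 123  56  61  47  47  44
213 131 133 132 132 131 120  77  85  87  89 112 120 120 131 134 131 132 130 129 130 133 132 132 132 131
216 136 135 136 136 136 124  94 111 101  98  91  91  91  92  92  91  92  90  92  96 134 135 135 135 136
219 138 136 138 138 137 130  85  92  93  92  91  90  92  92  91  90  91  90  92  98 138 137 139 139 138
```

Request:
{"method": "play_rows", "body": {
  "commands": [
    {"x": 0, "y": 0, "z": 0.01, "twist": 0},
    {"x": 0, "y": 0, "z": 0.016, "twist": 0},
    {"x": 0, "y": 0, "z": 0.018, "twist": 0},
    {"x": 0, "y": 0, "z": 0.02, "twist": 0},
    {"x": 0, "y": 0, "z": 0.0215, "twist": 0},
    {"x": 0, "y": 0, "z": 0.023, "twist": 0},
    {"x": 0, "y": 0, "z": 0.0235, "twist": 0},
    {"x": 0, "y": 0, "z": 0.0235, "twist": 0}
  ]
}}

```text
time: 19.2
tool_pos: [580.6, 205.0, 222.9]
tcp_rot: [3.141, 0.0, 2.496]
contact_force: [-1.8, 0.1, 1.2]
grip_width: 26.5
finger_force: 30.0
```

```bash
python3 -c "
from h import *
moved(0,0,.0235,0)
plan(581,204.8,218,143); print(bot.get_obs()['moment'])"
```

```text
meas [580.6 205.  222.9] 143.0 cmd [580.8 204.9 222.2 143. ] F [-1.8  0.1  1.2] t 19.2 w 26.5 30.0
shift [-0.0002  0.      0.0042] twist 0.01
[ 0.02703488  0.53237894 -0.05201441]
```

Request:
{"method": "play_rows", "body": {
  "commands": [
    {"x": 0, "y": 0, "z": 0.001, "twist": 0},
    {"x": 0, "y": 0, "z": 0.002, "twist": 0},
    {"x": 0, "y": 0, "z": 0.003, "twist": 0},
    {"x": 0, "y": 0, "z": 0.004, "twist": 0},
    {"x": 0, "y": 0, "z": 0.0045, "twist": 0},
    {"x": 0, "y": 0, "z": 0.005, "twist": 0},
    {"x": 0, "y": 0, "z": 0.0055, "twist": 0},
    {"x": 0, "y": 0, "z": 0.0055, "twist": 0}
  ]
}}

```text
time: 20.0
tool_pos: [580.9, 204.8, 217.5]
tcp_rot: [3.141, 0.001, 2.496]
contact_force: [-1.8, -0.8, 4.1]
grip_width: 26.3
finger_force: 30.0
```

```bash
python3 -c "
from h import *
moved(0,0,.0055,0)
plan(581,204.8,218,143); print(bot.get_obs()['moment'])"
```

```text
meas [580.9 204.8 217.5] 143.0 cmd [580.8 204.9 216.7 143. ] F [-1.8 -0.8  4.1] t 20.0 w 26.3 30.0
shift [-0.0002  0.     -0.0013] twist 0.01
[-0.33045567  0.50031408 -0.04653721]
```

Request:
{"method": "play_rows", "body": {
  "commands": [
    {"x": 0, "y": 0, "z": 0.0005, "twist": 0},
    {"x": 0, "y": 0, "z": 0.001, "twist": 0},
    {"x": 0, "y": 0, "z": 0.0015, "twist": 0},
    {"x": 0, "y": 0, "z": 0.0015, "twist": 0},
    {"x": 0, "y": 0, "z": 0.0015, "twist": 0},
    {"x": 0, "y": 0, "z": 0.0015, "twist": 0},
    {"x": 0, "y": 0, "z": 0.0015, "twist": 0},
    {"x": 0, "y": 0, "z": 0.0015, "twist": 0}
  ]
}}

```text
time: 20.8
tool_pos: [580.9, 204.8, 217.4]
tcp_rot: [3.14, 0.002, 2.496]
contact_force: [-4.6, -0.8, 11.8]
grip_width: 26.5
finger_force: 30.0
```

```bash
python3 -c "
from h import *
moved(0,0,.0015,0)
plan(581,204.8,260,143); print(bot.get_obs()['moment'])"
```

```text
meas [580.9 204.8 217.4] 143.0 cmd [580.8 204.9 215.2 143. ] F [-4.6 -0.8 11.8] t 20.8 w 26.5 30.0
shift [-0.0002  0.     -0.0448] twist 0.01
[-0.51517853  1.00846328  0.07747268]
```

Bottomed at 217.4 (expected home 217.7). Lift and retreat, then check the cap.

Request:
{"method": "play_rows", "body": {
  "commands": [
    {"x": 0, "y": 0, "z": -0.005, "twist": 0},
    {"x": 0, "y": 0, "z": -0.015, "twist": 0},
    {"x": 0, "y": 0, "z": -0.03, "twist": 0},
    {"x": 0.02, "y": 0, "z": -0.038, "twist": 0},
    {"x": 0.05, "y": 0, "z": -0.038, "twist": 0},
    {"x": 0.085, "y": 0, "z": -0.038, "twist": 0},
    {"x": 0.12, "y": 0, "z": -0.038, "twist": 0},
    {"x": 0.14, "y": 0, "z": -0.038, "twist": 0}
  ]
}}

```text
time: 21.6
tool_pos: [466.0, 290.9, 253.3]
tcp_rot: [-3.141, -0.001, 2.497]
contact_force: [0.5, 0.7, -2.2]
grip_width: 26.6
finger_force: 30.0
```

Run:
```python
from h import *
moved(.14,0,-.038,0)
plan(445.5,308,100,143)
for n in ('scene','side'):
    c=snap(n,n+'9'); o=load(n+'0')
    for tag,q in(('before',o),('after',c)):
        p=proj(q,[580.5,205,136]).astype(int); x0,y0=p-22
        im=q['pixels'][y0:y0+44,x0:x0+44]
        m=cv2.morphologyEx((im.min(2)>(175 if n=='scene' else 160)).astype(np.uint8),cv2.MORPH_CLOSE,np.ones((3,3)))
        t=max(cv2.findContours(m,0,1)[0],key=cv2.contourArea); x,y,w,h=cv2.boundingRect(t)
        (u,v),ax,_=cv2.fitEllipse(cv2.convexHull(t))
        print(n,tag,(x+x0,y+y0,w,h),round(u+x0,1),round(v+y0,1),'exp140',proj(q,[580.5,205,140]).round(1),'exp132',proj(q,[580.5,205,132]).round(1))
```

```text
meas [466.  290.9 253.3] 143.09 cmd [469.  289.1 253.2 143. ] F [ 0.5  0.7 -2.2] t 21.6 w 26.6 30.0
shift [0.0301 0.0009 0.1532] twist 0.01
scene before (np.int64(301), np.int64(174), 18, 15) 309.7 181.1 exp140 [310.  180.8] exp132 [309.6 182.7]
scene after (np.int64(301), np.int64(177), 18, 14) 309.5 183.5 exp140 [310.  180.8] exp132 [309.6 182.7]
side before (np.int64(208), np.int64(197), 20, 13) 216.1 203.8 exp140 [217.6 204.3] exp132 [217.6 207.1]
side after (np.int64(209), np.int64(197), 18, 16) 214.6 205.2 exp140 [217.6 204.3] exp132 [217.6 207.1]
```

```bash
python3 -c "
from h import *
plan(445,311,88.5,143)"
```

```text
meas [466.  291.2 253.5] 143.2 cmd [469.  289.1 253.2 143. ] F [ 0.5  0.7 -2.5] t 21.7 w 26.0 30.0
shift [0.0323 0.003  0.1647] twist 0.01
```

Request:
{"method": "play_rows", "body": {
  "commands": [
    {"x": 0.016, "y": 0.0015, "z": 0, "twist": 0},
    {"x": 0.0323, "y": 0.003, "z": 0.02, "twist": 0},
    {"x": 0.0323, "y": 0.003, "z": 0.05, "twist": 0},
    {"x": 0.0323, "y": 0.003, "z": 0.08, "twist": 0},
    {"x": 0.0323, "y": 0.003, "z": 0.11, "twist": 0},
    {"x": 0.0323, "y": 0.003, "z": 0.135, "twist": 0},
    {"x": 0.0323, "y": 0.003, "z": 0.15, "twist": 0},
    {"x": 0.0323, "y": 0.003, "z": 0.154, "twist": 0}
  ]
}}

```text
time: 22.5
tool_pos: [444.0, 310.5, 97.3]
tcp_rot: [-3.138, -0.002, 2.495]
contact_force: [0.5, -0.2, -1.9]
grip_width: 26.6
finger_force: 30.0
```

Request:
{"method": "play_rows", "body": {
  "commands": [
    {"x": 0, "y": 0, "z": 0.003, "twist": 0},
    {"x": 0, "y": 0, "z": 0.005, "twist": 0},
    {"x": 0, "y": 0, "z": 0.007, "twist": 0},
    {"x": 0, "y": 0, "z": 0.0085, "twist": 0},
    {"x": 0, "y": 0, "z": 0.0095, "twist": 0},
    {"x": 0, "y": 0, "z": 0.0105, "twist": 0},
    {"x": 0, "y": 0, "z": 0.0105, "twist": 0},
    {"x": 0, "y": 0, "z": 0.0105, "twist": 0}
  ]
}}

```text
time: 23.3
tool_pos: [445.0, 311.0, 88.8]
tcp_rot: [3.141, 0.0, 2.496]
contact_force: [-0.7, 1.0, -3.2]
grip_width: 26.5
finger_force: 30.0
```

```bash
python3 -c "
from h import *
moved(.0323,.003,.154,0);moved(0,0,.0105,0)
plan(445,311,88.5,143)"
```

```text
meas [445.  311.   88.8] 143.0 cmd [445.  311.   88.7 143. ] F [-0.7  1.  -3.2] t 23.3 w 26.5 30.0
shift [-0.      0.      0.0002] twist 0.01
```

Not yet in contact; lower in fine steps.

Request:
{"method": "play_rows", "body": {
  "commands": [
    {"x": 0, "y": 0, "z": 0.0003, "twist": 0},
    {"x": 0, "y": 0, "z": 0.0006, "twist": 0},
    {"x": 0, "y": 0, "z": 0.0009, "twist": 0},
    {"x": 0, "y": 0, "z": 0.001, "twist": 0},
    {"x": 0, "y": 0, "z": 0.001, "twist": 0},
    {"x": 0, "y": 0, "z": 0.001, "twist": 0},
    {"x": 0, "y": 0, "z": 0.001, "twist": 0},
    {"x": 0, "y": 0, "z": 0.001, "twist": 0}
  ]
}}

```text
time: 24.1
tool_pos: [445.2, 311.1, 88.6]
tcp_rot: [3.141, 0.0, 2.496]
contact_force: [-1.4, -1.1, 7.2]
grip_width: 26.5
finger_force: 30.0
```

Contact. Release, then rise.

Request:
{"method": "play_rows", "body": {
  "commands": [
    {"x": 0, "y": 0, "z": -0.0005, "twist": 0},
    {"x": 0, "y": 0, "z": -0.0005, "twist": 0},
    {"x": 0, "y": 0, "z": -0.0005, "twist": 0},
    {"x": 0, "y": 0, "z": -0.0005, "twist": 0},
    {"x": 0, "y": 0, "z": -0.0005, "twist": 0},
    {"x": 0, "y": 0, "z": -0.0005, "twist": 0},
    {"x": 0, "y": 0, "z": -0.0005, "twist": 0},
    {"x": 0, "y": 0, "z": -0.0005, "twist": 0}
  ],
  "jaw": 0
}}

```text
time: 24.9
tool_pos: [445.0, 310.9, 88.2]
tcp_rot: [3.141, 0.0, 2.496]
contact_force: [-0.1, -0.4, 0.7]
grip_width: 86.0
finger_force: 0.0
```

Request:
{"method": "play_rows", "body": {
  "commands": [
    {"x": 0, "y": 0, "z": -0.01, "twist": 0},
    {"x": 0, "y": 0, "z": -0.03, "twist": 0},
    {"x": 0, "y": 0, "z": -0.06, "twist": 0},
    {"x": 0, "y": 0, "z": -0.09, "twist": 0},
    {"x": 0, "y": 0, "z": -0.125, "twist": 0},
    {"x": -0.03, "y": 0, "z": -0.14, "twist": 0},
    {"x": -0.07, "y": 0, "z": -0.14, "twist": 0},
    {"x": -0.08, "y": 0, "z": -0.14, "twist": 0}
  ]
}}

```text
time: 25.7
tool_pos: [511.5, 260.9, 229.8]
tcp_rot: [3.139, 0.003, 2.494]
contact_force: [-0.0, 0.6, 0.1]
grip_width: 91.7
finger_force: 0.0
```

Request:
{"method": "play_rows", "body": {
  "commands": [
    {"x": 0, "y": 0, "z": 0, "twist": 0},
    {"x": 0, "y": 0, "z": 0, "twist": 0},
    {"x": 0, "y": 0, "z": 0, "twist": 0},
    {"x": 0, "y": 0, "z": 0, "twist": 0},
    {"x": 0, "y": 0, "z": 0, "twist": 0},
    {"x": 0, "y": 0, "z": 0, "twist": 0},
    {"x": 0, "y": 0, "z": 0, "twist": 0},
    {"x": 0, "y": 0, "z": 0, "twist": 0}
  ]
}}

```text
time: 26.5
tool_pos: [508.8, 262.9, 228.2]
tcp_rot: [3.142, 0.0, 2.496]
contact_force: [-0.4, -0.0, 0.0]
grip_width: 91.8
finger_force: 0.0
```

Run:
```python
from h import *
o=bot.get_obs(); print(o['tool_pos'],o['contact_force'],o['time'])
c=snap('wrist','w10'); h=cv2.cvtColor(c['pixels'],cv2.COLOR_RGB2HSV)
p=proj(c,[445,311,105]); m=((h[...,1]>170)&(h[...,0]<18)&(h[...,2]>90)).astype(np.uint8)
t=min([t for t in cv2.findContours(m,0,1)[0] if cv2.contourArea(t)>150],key=lambda t:np.hypot(*(np.array(cv2.minEnclosingCircle(t)[0])-p)))
(u,v),r=cv2.minEnclosingCircle(t); print('top',onz(c,u,v,105),r,p)
m=(c['pixels'].max(2)<75).astype(np.uint8)[:230]
for t in sorted(cv2.findContours(m,0,1)[0],key=cv2.contourArea)[-3:]:
    W=np.array([onz(c,*x,3)[:2] for x in t[:,0]],np.float32); print(cv2.minEnclosingCircle(W))
# scene: unchanged cradle and cap regions vs earlier
d=snap('scene','s10')['pixels'].astype(int)
for nm,a,(P) in(('cradle','s6',[401.5,-243.6,80]),('cap','scene9',[580.5,205,132]),('cap-old','scene0',[580.5,205,132])):
    x,y=proj(load(a),P).astype(int); f=np.abs(d-load(a)['pixels'].astype(int))[y-15:y+12,x-12:x+13]; print(nm,f.mean())
```

```text
[508.79906111 262.8586425  228.23644086] [-0.42865208 -0.00798109  0.04237836] 26.5
top [444.93540905 310.78344267 105.        ] 15.861510276794434 [254.7537707   98.11199439]
((590.9194946289062, 374.5047607421875), 26.121732711791992)
((444.178466796875, 314.94573974609375), 44.2332763671875)
((290.5738525390625, 175.5017852783203), 114.9478988647461)
cradle 2.523456790123457
cap 2.7960493827160495
cap-old 18.72888888888889
```

The pusher is standing at (445, 311), within the mat, and the cap and dowel haven't moved since their last check.

```bash
python3 -c "
from plant import bot
print(bot.close_job())"
```

```text
the job is handed in; nothing more can be done
None
```

I handed the job in at about 26.6 s: the dowel was drawn out with low force and lies across both V rests, the cap was pressed home with the pusher and looks flush in the camera check, and the pusher stands on its mat.

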